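# Find the high spot of a plinth blank on bench centres

### The job

The round terracotta blank between the bench centres sits off-centre. Slide the plunger gauge up by its black knob, gently, until it is fully home against its stop and the sprung plunger bears on the blank; then wind the blank round by its red crank handle, past the dial needle's lowest reading and on to its highest, and leave it there, with the gauge still home. Do not force the gauge past its stop or wrench the blank off its centres, and leave the two figures and the glue jar where they stand.

Things in the scene. Friction and masses are not known exactly. Their poses are not given: they have to be found in the camera images.
- stand: Green bench centres fixed to the bench: two uprights 136 mm tall carry a level arbor 130 mm above the bench. Origin on the bench under the middle of the blank; z up, y along the arbor towards the crank outside the +y upright, x towards the gauge.
- blank_mid (a point): Point on the arbor's axis at the middle of the terracotta blank (fixed; does not turn). The blank is a disc 92 mm across, 34 mm thick, 6 mm off-centre on the arbor; where its high spot starts is unknown. It turns either way without end and stays where left. Turning takes about 3 to 9 N at the crank handle, against bearing friction and the plunger.
- axis_end (a point): Point on the arbor's axis level with the middle of the crank handle: 153 mm from the stand's origin along the stand's y, 130 mm above the bench; its axes are the stand's. The handle's middle circles it at 45 mm. The centres are sprung: dragged sideways or up or down by the crank they give 1 mm per 15 N, and must not be pulled 2 mm off (30 N).
- handle_mid (a point): Middle of the red crank handle: a smooth round bar 18 mm thick, 78 mm long, lying along the stand's y, inner end at the crank arm. A sleeve that spins freely on its pin, so it can be held from above all the way round without turning the fingers. Its angle relative to the blank's high spot is unknown.
- crank: The crank: dark steel hub of 28 mm diameter on the arbor outside the +y upright, arm and red handle. Origin on the arbor's axis above the stand's origin; its y axis along the arbor, its x axis points from the arbor to the handle. 45 mm throw.
- gauge: Grey plunger gauge on a slide along the stand's x. Starts 20 to 30 mm back (towards the stand's +x) and slides towards the blank to a stop; home, its origin and axes are stand's. Sliding takes 7 to 11 N; it stays where left. The stop gives 1 mm per 15 N and is forced if pushed 2 mm past home (30 N). Housing 125 mm along x, white dial 70 mm across, face up, top 167 mm high.
- plunger (a joint): How far the blank pushes the steel plunger back into the gauge, at axis height (m). Sprung towards the blank: 1.2 N fully out, 150 N/m. 0 fully out and clear of the blank; with the gauge home about 0.0026 on the blank's lowest spot, about 0.0141 on its high spot.
- needle (a joint): Angle (rad) of the red dial needle, geared to the plunger: 150 rad per metre of plunger. It grows clockwise seen from above as the plunger is pushed back; 0 points along the stand's y. With the gauge home: lowest reading about 0.39, highest about 2.12.
- white_figure: Loose white plaster figure in a tall hat, 172 mm tall, 68 mm across; bystander, standing on the bench on the robot's side of the blank. Origin at the centre of its foot.
- clay_figure: Loose terracotta figure in a tall hat, 146 mm tall, 58 mm across; bystander. Origin at the centre of its foot.
- glue_jar: Loose white jar with a blue cap, 85 mm tall, 66 mm across; bystander. Origin at the centre of its foot.
- knob_mid (a point): Grip point of the gauge's black knob: an upright round post 20 mm thick, standing 47 mm above a grey lug (lug top 125 mm, knob top 172 mm above the bench; this point 158 mm), on the gauge's -y side: 120 mm along x and -85 mm along y from the gauge's origin. Moves with the gauge.

How it is judged:
By the outcome, as a careful person would: the job done as asked, in the order asked, and still so for the second after the job is handed in, with the robot touching nothing.
It also fails if it takes over 72 s, if anything falls off the work surface, if the arm or the gripper's body presses on something with over 40 N, if the wrist force passes 120 N, or if a joint passes its speed limit or range.

### The arm

A 7-joint arm with a two-finger parallel gripper is mounted at the origin on the work surface. World frame = base frame: x ahead of the robot, y to its left, z up, the work surface at z = 0. Lengths are in mm, angles in rad, forces in N, time in s.
With the tool pointing down it reaches from about 400 to 875 mm from the base axis. Payload 19.3 kg.
Tool frame: the origin (TCP) lies at the very end of the fingers, on their centre line; the grasp point (between the pads) lies 19 mm behind it (grip_point_offset is the z of the grasp point in the tool frame, in mm); z points along the fingers, y is the line along which they close (so a half turn about z gives the same grasp; the last joint's range is limited). The gripper opens to 85 mm and grips with 20 to 120 N. Pads are 22 mm wide; open, the fingers measure 114 mm over their backs; the gripper's body (76 mm by 85 mm) begins 54 mm behind the grasp point. The pads swing forward as they close: fully open they stand 13 mm farther back than shut.
Start: joints at [1.204, 0.521, -0.036, 1.599, 0.021, 1.021, -0.113], TCP at [182.76, -597.673, 231.291] pointing down, gripper open.
Joint ranges: [-2.91, 2.91], [-0.3, 2.13], [-1.5, 1.42], [0.17, 2.43], [-1.26, 4.41], [0.16, 1.93], [-2.52, 2.52]. Speed limits (rad/s): [1.89, 1.89, 2.39, 2.39, 3.01, 3.01, 3.01].

### API

Orientations are given as a 3x3 rotation matrix whose columns are the frame's x, y, z axes.
In Python, from workcell import movep, movel, goto_joints, open_gripper, clamp, wait, inverse_kinematics, read_state, camera, PlanningError, finish_job, grip_point_offset gives the robot as it stands. Calls block until the motion is done:
- movep(position, orientation): joint-space move of the TCP to a pose.
- movel(position, frame=None, max_speed=150, guard=None): straight line of the TCP; frame=None keeps the orientation; max_speed is the mean speed in mm/s. With guard (N) it stops when the force on the tool has changed by that much, and returns True; else False.
- goto_joints(angles): joint-space move.
- open_gripper() and clamp(): open the fingers fully, or close them until they stop; the grip force is fixed at half the most.
- wait(seconds).
- inverse_kinematics(position, orientation): joint angles nearest the present ones, or None.
- read_state(): the state.
- camera(name): name is "side" or "top"; returns a dict with "image" (480x640x3 uint8, blue, green, red), "range_z" (480x640 float32, mm along the optical axis (not along the pixel's ray), 0 where there is no reading), "fx", "fy", "cx", "cy" (pixels), "cam_to_world" (4x4, takes a point from camera to world coordinates). Camera axes: x right, y up, looking along -z (the intrinsics and any distortion apply to the point x, -y, -z); pixel columns grow to the right and rows downward; lengths in mm; the calibration is good to about 2 mm. A picture is of the moment at which its call begins.
A pose or a line that the arm cannot do raises PlanningError and nothing moves.
- finish_job(): hands the job in; it is judged then, once.
The state is a dict: "time": time; "qpos": joint angles; "qvel": joint speeds; "joint_efforts": joint torques, N m; "eef_pos": TCP position; "tool_rot": TCP orientation; "ft_force": force on the tool from outside, world axes, zero at the start; "torque": the same for the moment, N m; "finger_gap": finger opening in mm; "gripper_force": force on a finger pad.
Only numpy, scipy, OpenCV 4.12 (cv2) and the standard library are available. Lean on these libraries where they do the work, as an engineer would, in place of code of your own. Each camera call takes 0.05 s, during which the arm holds its last target. There are 200 camera calls.

## Working session

There is one attempt and no reset: what is moved stays moved. The work goes in short steps, each a Python script; the robot and the scene stay as the last script left them, time stands still between calls to the robot, and variables do not carry over. Pictures are saved under pics/ and viewed, at most 10 in all, crops included, and the job is handed in when it is done.

```bash
ls; mkdir -p pics
cat > h.py <<'E'
import numpy as np, cv2
from workcell import *
def cloud(c):
    z=c["range_z"].astype(float); v,u=np.mgrid[0:480,0:640]
    P=np.stack([(u-c["cx"])/c["fx"]*z,-(v-c["cy"])/c["fy"]*z,-z,np.ones_like(z)],-1)@np.array(c["cam_to_world"]).T
    P=P[...,:3]; P[z<=0]=np.nan
    return P
E
python3 - <<'E'
from h import *
for n in("top","side"):
    c=camera(n); cv2.imwrite(f"pics/{n}0.png",c["image"]); np.save(f"{n}0.npy",cloud(c)); print(n,{k:c[k] for k in c if k not in("image","range_z")})
s=read_state(); print(s)
E
```

```text
pics
top {'fx': 476.80442044509175, 'fy': 476.80442044509175, 'cx': 317.9683858384705, 'cy': 237.74751967968177, 'cam_to_world': array([[ 2.82675038e-02,  9.90508384e-01, -1.34514270e-01,
         4.08031432e+02],
       [-9.99545839e-01,  2.94147693e-02,  6.54882062e-03,
         3.83754446e+01],
       [ 1.04433680e-02,  1.34268060e-01,  9.90890016e-01,
         1.04884489e+03],
       [ 0.00000000e+00,  0.00000000e+00,  0.00000000e+00,
         1.00000000e+00]])}
side {'fx': 504.0917424759902, 'fy': 504.0917424759902, 'cx': 325.105937788397, 'cy': 247.25489843765968, 'cam_to_world': array([[ 9.89123792e-01,  1.17890002e-01, -8.79549451e-02,
         4.32686189e+02],
       [-1.46222506e-01,  7.23458417e-01, -6.74705044e-01,
        -5.78570647e+02],
       [-1.59092337e-02,  6.80227804e-01,  7.32828104e-01,
         8.05661163e+02],
       [ 0.00000000e+00,  0.00000000e+00,  0.00000000e+00,
         1.00000000e+00]])}
{'time': 0.1, 'qpos': array([ 1.20380755,  0.52192907, -0.03633678,  1.59989526,  0.02120298,
        1.02114607, -0.11280664]), 'qvel': array([ 0.00016512, -0.00194931, -0.00022357,  0.00013291,  0.00034865,
        0.00126269,  0.00065492]), 'joint_efforts': array([ 1.85403289e-03, -9.28498936e+01,  1.98365316e+00, -3.70534837e+01,
        1.81297527e-02,  5.31775833e-03,  1.76669414e-05]), 'eef_pos': array([ 182.67084338, -597.40939326,  230.81894604]), 'tool_rot': array([[ 9.56283153e-01,  2.92442141e-01, -3.54325647e-04],
       [ 2.92442348e-01, -9.56282706e-01,  9.27282944e-04],
       [-6.76588796e-05, -9.90364882e-04, -9.99999507e-01]]), 'ft_force': array([-0.6919159 , -0.29478173,  0.32225348]), 'torque': array([-0.03801257,  0.00909351,  0.07652145]), 'gripper_force': 0.0, 'finger_gap': 85.50243841586561}
```

View pics/top0.png

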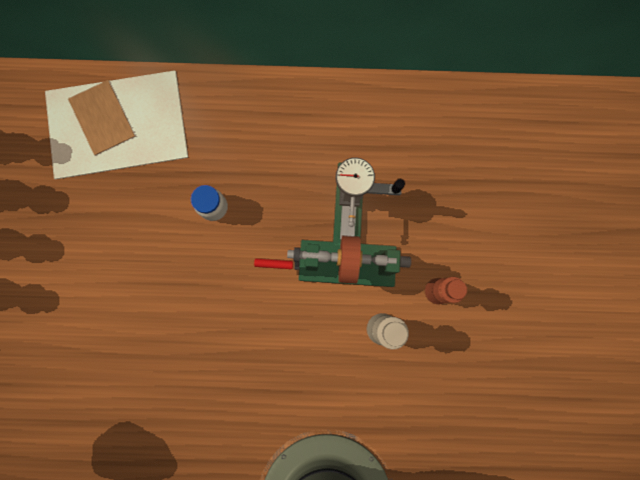

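View pics/side0.png

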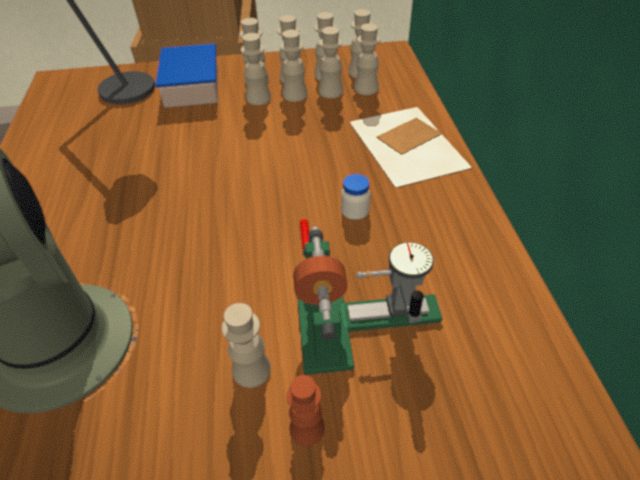

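The top view shows the red handle at about (273,264), the dial at (355,176), the knob at (398,186), the white figure at (388,331), the clay figure at (447,291) and the jar at (206,200). The side view agrees: handle (305,235), knob (416,303), blank (320,282).

```bash
cat >> h.py <<'E'
def project(c,P):
    M=np.linalg.inv(np.array(c["cam_to_world"])); p=M[:3,:3]@np.asarray(P,float)+M[:3,3]
    return c["cx"]+c["fx"]*p[0]/-p[2], c["cy"]-c["fy"]*p[1]/-p[2]
def ray(c,u,v,z):
    T=np.array(c["cam_to_world"]); d=T[:3,:3]@np.array([(u-c["cx"])/c["fx"],-(v-c["cy"])/c["fy"],-1.]); o=T[:3,3]
    return o+d*(z-o[2])/d[2]
def red(im):
    b,g,r=[im[...,i].astype(int) for i in range(3)]
    return (r>110)&(g<45)&(b<45)
E
python3 - <<'E'
from h import *
np.set_printoptions(precision=1,suppress=True)
for n in("top","side"):
    im=cv2.imread(f"pics/{n}0.png"); P=np.load(f"{n}0.npy"); b,g,r=[im[...,i].astype(int) for i in range(3)]
    hsv=cv2.cvtColor(im,cv2.COLOR_BGR2HSV)
    S=np.zeros((480,640),bool)
    if n=="top": S[130:360,180:480]=1
    else: S[170:460,220:450]=1
    def blobs(name,m,k=3,mn=25):
        N,L,st,ce=cv2.connectedComponentsWithStats((m&S).astype(np.uint8))
        for i in sorted(range(1,N),key=lambda i:-st[i,4])[:k]:
            if st[i,4]<mn: continue
            Q=P[L==i]; Q=Q[~np.isnan(Q[:,0])]
            print(n,name,st[i],ce[i],"med",np.median(Q,0),"min",np.percentile(Q,3,0),"max",np.percentile(Q,97,0))
            if name=="handle":
                q=Q-Q.mean(0); w,V=np.linalg.eigh(q.T@q); print("  axis",V[:,2],"mean",Q.mean(0))
    blobs("handle",red(im))
    blobs("knob",(np.max(im,2)<32)&(P[...,2]>120))
    blobs("dial",(hsv[...,1]<70)&(hsv[...,2]>150)&(P[...,2]>155),4)
    blobs("green",(g>r+15)&(g>b+5)&(P[...,2]>125),3,8)
    blobs("base",(g>r+15)&(g>b+5)&(P[...,2]<40),3,8)
    blobs("terra",(hsv[...,0]<12)&(hsv[...,1]>120)&(P[...,2]>60)&~red(im),3)
    blobs("jar",(hsv[...,0]>105)&(hsv[...,0]<130)&(hsv[...,1]>150))
E
```

```text
top handle [255 259  38  10 308] [273.3 263.5] med [482.7 120.2  95.6] min [474.9  84.5  90. ] max [491.  154.9  99.9]
  axis [-0. -1. -0.] mean [482.8 119.9  95.2]
top knob [392 179  13  15 113] [397.7 186. ] med [ 631.7 -116.5  169.4] min [ 626.9 -125.1  132.6] max [ 641.6 -109.1  174.1]
top dial [337 159  37  35 918] [355.2 176.4] med [646.8 -35.7 162.7] min [619.3 -65.3 160. ] max [679.4  -4.5 165.7]
top green [386 249  14  24 229] [393.  260.4] med [ 491.8 -113.2  135.7] min [ 472.  -124.8  132.2] max [ 514.3 -101.2  138.6]
top green [305 258  13   9 108] [311.  262.3] med [484.4  44.5 135.3] min [477.2  32.8 131.3] max [492.2  55.9 137.8]
top green [306 244  13   9 104] [312.1 247.7] med [512.   43.2 135.5] min [505.6  31.7 132.3] max [519.6  54.9 138.6]
top base [299 259  40  24 642] [319.5 272.2] med [471.9  22.7  15.5] min [454.9 -10.1  12.2] max [496.1  68.3  19. ]
top base [357 263  38  23 549] [373.9 276.3] med [465.8 -89.5  15.8] min [ 450.2 -131.6   12.1] max [491.7 -61.7  19.5]
top base [300 187  41  66 530] [329.3 233.1] med [540.6  -5.   15.5] min [521.6 -15.3  12.3]
[... 1094 characters left out ...]
.3 248.5] med [484.4  39.2 136.5] min [477.7  29.8 127.8] max [491.9  52.  139. ]
side green [320 242   9  13  85] [324.5 247. ] med [512.4  38.6 136.6] min [505.2  28.6 128. ] max [518.1  51.6 139.5]
side base [ 298  295  143   79 3035] [348.4 332.5] med [525.  -62.1  16.8] min [ 453.4 -138.4   10.1] max [711.1  -0.9  28.4]
side terra [ 294  256   53   49 1763] [319.1 277.6] med [488.4 -44.6 152.8] min [452.2 -48.3  93.5] max [533.  -14.4 171.6]
side terra [ 287  375   35   55 1498] [304.3 402.3] med [ 440.7 -245.5  121.8] min [ 419.  -257.6   66.5] max [ 462.7 -220.9  148.7]
side jar [344 175  24  20 379] [355.7 184.4] med [613.6 260.   85.6] min [590.3 238.8  77.6] max [636.7 288.6  88.5]
```

```bash
cat >> h.py <<'E'
YAW=np.deg2rad(-2.06); X=np.array([np.cos(YAW),np.sin(YAW),0]); Y=np.array([-X[1],X[0],0]); Z=np.array([0,0,1.])
O=np.array([495.5,-31,0])
ROT=np.column_stack([Y,X,-Z])      # tool y along stand x, pointing down
ROT2=np.column_stack([-Y,-X,-Z])
E
python3 - <<'E'
from h import *
np.set_printoptions(precision=2,suppress=True)
k=np.array([634,-120.5,0])
print(grip_point_offset)
for R in (ROT,ROT2):
    print(inverse_kinematics(k+[0,0,240],R),inverse_kinematics(O+153*Y+[0,0,66],R))
R=min((ROT,ROT2),key=lambda R:abs(inverse_kinematics(k+[0,0,240],R)-read_state()["qpos"]).max())
movep(k+[0,0,240],R)
print(movel(k+[0,0,139],max_speed=80,guard=8))
s=read_state(); print(s["time"],s["eef_pos"],s["ft_force"])
c=camera("side"); cv2.imwrite("pics/side1.png",c["image"][150:450,200:560])
E
```

```text
-18.700000000000003
[ 0.45  0.6  -0.56  1.51  0.33  1.13 -0.21] [ 0.06  0.66 -0.56  1.99  0.56  0.65 -0.9 ]
[-0.54  0.9   1.22  1.57 -0.87  1.3  -2.37] [-1.02  0.93  1.03  2.04 -1.11  0.88 -2.5 ]
False
3.85 [ 634.26 -120.48  139.52] [ 0.67  0.67 -0.54]
```

View pics/side1.png

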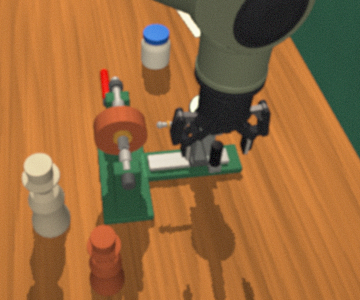

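The knob, at crop (216,155), stands between the two open fingers, at (183,143) and (250,143). I'll clamp gently and check before sliding.

Run:
```python
from h import *
np.set_printoptions(precision=2,suppress=True)
clamp()
s=read_state(); f0=s["ft_force"]; p0=s["eef_pos"]; print(s["time"],s["finger_gap"],s["gripper_force"],p0,f0)
if 17<s["finger_gap"]<22:
    hit=movel(p0-16*X,max_speed=25,guard=22); s=read_state(); print(hit,s["eef_pos"]-p0,s["ft_force"])
    if not hit:
        f1=s["ft_force"]
        hit=movel(s["eef_pos"]-16*X,max_speed=10,guard=20); s=read_state(); print(hit,s["eef_pos"]-p0,s["ft_force"],s["time"])
        wait(.2); print(read_state()["ft_force"])
    c=camera("top"); cv2.imwrite("pics/top1.png",c["image"][140:300,240:440])
```

```text
4.525 18.41081509107072 58.49890172481537 [ 634.67 -120.53  139.45] [ 4.78 -0.78  3.47]
False [-15.65   0.61   0.07] [ 5.47 -0.78  0.17]
True [-22.78   0.9    0.2 ] [11.33 -1.65 -6.33] 6.2917
[11.7  -1.31 -4.04]
```

Run:
```python
from h import *
np.set_printoptions(precision=2,suppress=True)
for i in range(3):
    s=read_state(); p=s["eef_pos"]
    hit=movel(p-0.7*X,max_speed=5,guard=14); s=read_state(); print(hit,(s["eef_pos"]-p)@X,s["eef_pos"],s["ft_force"],s["time"])
    if s["ft_force"][0]>18: break
```

```text
False 0.08653743997417616 [ 612.03 -119.59  139.58] [10.34 -1.07 -2.96] 6.7917
False 0.061882711075162404 [ 612.09 -119.64  139.58] [ 9.94 -1.01 -3.28] 7.0417
False 0.016984181340389728 [ 612.11 -119.64  139.59] [ 9.14 -0.18 -2.  ] 7.2917
```

Run:
```python
from h import *
np.set_printoptions(precision=2,suppress=True)
p0=read_state()["eef_pos"]
for d in (1,1.7,2.4,3.1):
    hit=movel(p0-d*X,max_speed=6,guard=16); s=read_state(); print(d,hit,(s["eef_pos"]-p0)@X,s["ft_force"],s["time"])
    if s["ft_force"][0]>20 or hit: break
c=camera("top"); cv2.imwrite("pics/top1.png",cv2.resize(c["image"][140:300,240:440],None,fx=3,fy=3))
```

```text
1 False -0.150392648992645 [11.32 -1.49 -3.53] 7.5417
1.7 False -0.3865168827170465 [14.21 -1.35 -6.07] 7.8083
2.4 False -0.6934610628227902 [17.77 -1.73 -8.02] 8.075
3.1 False -0.9572309104096635 [19.87 -1.84 -9.56] 8.3417
```

View pics/top1.png

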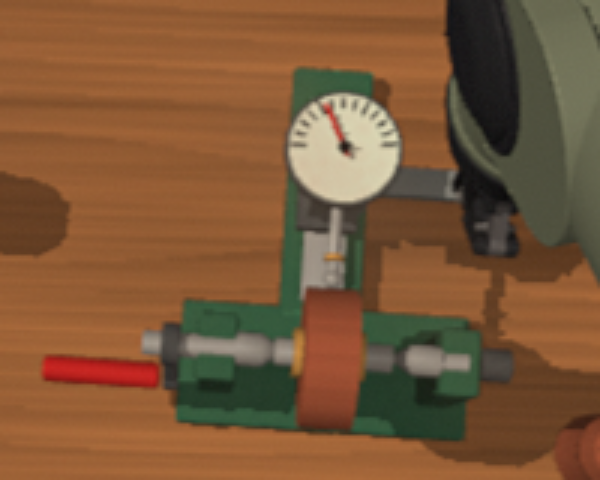

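```bash
cat >> h.py <<'E'
def needle(name="top"):
    """needle angle (rad) from red-weighted pixels on the dial; needs gauge home"""
    c=camera(name); im=c["image"].astype(float); D=O+np.array([0,0,166])
    b,g,r=im[...,0],im[...,1],im[...,2]
    u0,v0=project(c,D+127*X)
    m=np.zeros((480,640),np.uint8); cv2.circle(m,(int(round(u0)),int(round(v0))),26,1,-1)
    wh=(np.min(im,2)>120)&(m>0)&(np.max(im,2)-np.min(im,2)<70)
    if wh.sum()<150: return None
    hull=cv2.convexHull(np.argwhere(wh)[:,::-1].astype(np.int32)); (eu,ev),ax,_=cv2.fitEllipse(hull)
    cw=ray(c,eu,ev,166)
    inn=np.zeros((480,640),np.uint8); cv2.circle(inn,(int(round(eu)),int(round(ev))),int(min(ax)/2-1),1,-1)
    w=np.clip(r-np.maximum(g,b)-45,0,None)*inn
    vv,uu=np.nonzero(w>0)
    if len(uu)<4: return None
    P=np.array([ray(c,u,v,166)-cw for u,v in zip(uu,vv)]); d=(P*w[vv,uu][:,None]).sum(0)
    return round(float(np.arctan2(d@X,d@Y)),3), np.round((cw-O)[:2],1), [round(a,1) for a in ax], len(uu)
E
python3 - <<'E'
from h import *
np.set_printoptions(precision=2,suppress=True)
p0=read_state()["eef_pos"]
print(needle(),needle("side"))
movel(p0-0.5*X,max_speed=5); print(read_state()["ft_force"])
open_gripper(); p=read_state()["eef_pos"]; print(p,needle(),needle("side"))
movel([p[0],p[1],260],max_speed=150)
A=O+163*Y; H=A-18*X
movep([H[0],H[1],240],ROT)
print(read_state()["time"],needle(),needle("side"))
c=camera("side"); cv2.imwrite("pics/side2.png",c["image"]); P=cloud(c)
m=red(c["image"])&(P[...,2]>60); print(P[m].mean(0), np.percentile(P[m],97,0))
hit=movel([H[0],H[1],70],max_speed=100,guard=8); s=read_state(); print(hit,s["time"],s["eef_pos"],s["ft_force"])
E
```

```text
(1.254, array([123.2,  -2.3]), [35.5, 42.6], 29) None
[12.5  -0.92 -6.51]
[ 610.62 -119.62  139.75] (1.113, array([124.2,  -2.2]), [35.5, 43.9], 28) None
11.775 (1.13, array([124.1,  -1.9]), [35.7, 44.4], 30) (0.818, array([124.4,  -8.5]), [33.3, 48.7], 23)
[483.35 123.06  97.17] [490.51 151.98 100.26]
False 13.775 [483.59 132.58  70.39] [-1.34 -0.09  0.14]
```

View pics/side2.png

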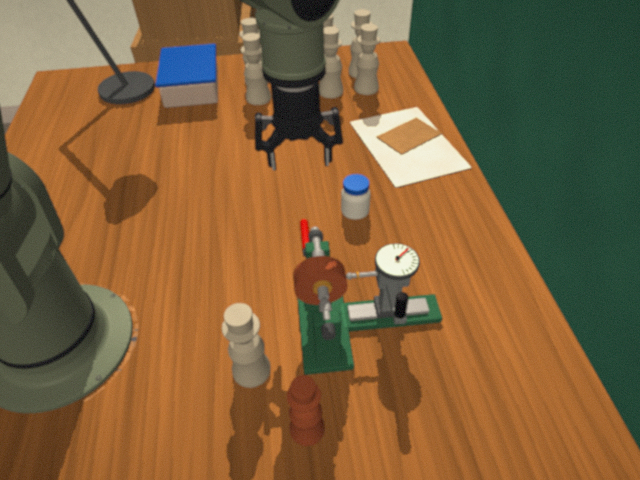

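Gauge is home (needle reads about 1.1 rad after release). The side view shows the bystanders undisturbed, the handle at (305,232) and the knob free. Next I grip the handle and turn it the first part in stages.

```bash
cat >> h.py <<'E'
def needle(name="top"):
    c=camera(name); im=c["image"].astype(float); P=cloud(c)-O
    b,g,r=im[...,0],im[...,1],im[...,2]
    near=(np.hypot(P@X-127,P@Y)<45)&(abs(P[...,2]-166)<7)
    wh=near&(np.min(im,2)>110)
    if wh.sum()<300: return None
    hull=cv2.convexHull(np.argwhere(wh)[:,::-1].astype(np.int32)); full=np.zeros((480,640),np.uint8); cv2.fillConvexPoly(full,hull,1)
    M=cv2.moments(full,True); cw=ray(c,M["m10"]/M["m00"],M["m01"]/M["m00"],166)
    w=np.clip(r-np.maximum(g,b)-45,0,None)*cv2.erode(full,np.ones((3,3)))
    vv,uu=np.nonzero(w>0)
    if len(uu)<4: return None
    Q=np.array([ray(c,u,v,166)-cw for u,v in zip(uu,vv)]); d=(Q*w[vv,uu][:,None]).sum(0)
    return round(float(np.arctan2(d@X,d@Y)),3), np.round([(cw-O)@X,(cw-O)@Y],1).tolist(), int(M["m00"])
def turn(th0,th1,C,step=15,R=45.,speed=40):
    """C: [x,z] stand offset of axis for the TCP, corrected by radial force; returns log"""
    log=[]
    n=max(1,int(np.ceil(abs(th1-th0)/step)))
    for th in np.linspace(th0,th1,n+1)[1:]:
        e=np.array([np.cos(np.deg2rad(th)),np.sin(np.deg2rad(th))]); q=np.array(C)+R*e
        hit=movel(O+163*Y+q[0]*X+q[1]*Z,max_speed=speed,guard=28)
        s=read_state(); f=s["ft_force"]; F=np.array([f@X,f[2]]); p=s["eef_pos"]-O; a=np.array([p@X,p[2]])
        fr=F@e; ft=F@[-e[1],e[0]]
        if abs(fr)>4: C=np.array(C)+0.12*(fr-np.sign(fr)*4)*e
        na=needle(); log.append((th,*a,fr,ft))
        print(f"{th:.0f} a {a.round(1)} ang {np.rad2deg(np.arctan2(a[1]-C[1],a[0]-C[0])):.1f} fr {fr:.1f} ft {ft:.1f} fy {f@Y:.1f} C {np.round(C,1)} t {s['time']:.1f} gap {s['finger_gap']:.1f}",na)
        if hit or np.hypot(fr,ft)>22: print("STOP"); break
    return C,log
E
python3 - <<'E'
from h import *
np.set_printoptions(precision=2,suppress=True)
print(needle(),needle("side"))
clamp(); wait(.2)
s=read_state(); print(s["finger_gap"],s["eef_pos"],s["ft_force"],s["gripper_force"])
p=s["eef_pos"]-O; a=np.array([p@X,p[2]]); print(a)
if 16<s["finger_gap"]<21:
    th=np.rad2deg(np.arctan2(a[1]+18.7-130,a[0])); print(th)
    C=np.array([0,130-18.7])
    C,log=turn(th,th-70,C,step=12)
    print(C.tolist(),read_state()["time"],needle("side"))
E
```

```text
(0.929, [129.4, 2.1], 1092) (0.74, [129.8, -1.7], 1117)
16.44481822047581 [483.57 132.57  70.09] [3.41 0.16 1.71] 58.458731174468994
[-17.8   70.09]
-113.36098982284246
-125 a [-25.8  74.6] ang -125.1 fr -3.2 ft 0.9 fy -0.5 C [  0.  111.3] t 15.1 gap 16.3 (0.773, [129.2, 2.2], 1098)
-137 a [-32.6  80.4] ang -136.6 fr -4.6 ft 1.0 fy -0.3 C [  0.1 111.3] t 15.5 gap 16.3 (0.64, [129.2, 2.2], 1098)
-148 a [-38.1  87.7] ang -148.2 fr -3.9 ft 1.1 fy -0.1 C [  0.1 111.3] t 15.9 gap 16.4 (0.539, [129.2, 2.2], 1098)
-160 a [-42.2  95.9] ang -159.9 fr -3.2 ft 0.6 fy 0.2 C [  0.1 111.3] t 16.4 gap 16.1 (0.462, [129.2, 2.2], 1098)
-172 a [-44.5 104.7] ang -171.6 fr -3.6 ft 1.1 fy 0.4 C [  0.1 111.3] t 16.8 gap 16.5 (0.424, [129.2, 2.2], 1098)
-183 a [-44.9 114. ] ang 176.6 fr -3.3 ft 0.4 fy 0.4 C [  0.1 111.3] t 17.2 gap 16.1 (0.411, [129.3, 2.2], 1092)
[0.05126282608968025, 111.34831723392041] 17.2667 (0.305, [129.9, -1.6], 1114)
```

Run:
```python
from h import *
C,log=turn(-183.4,-335,[0.05,111.35],step=14)
print(C.tolist(),read_state()["time"],needle("side"))
```

```text
-197 a [-42.8 124.9] ang 162.5 fr -2.5 ft 0.3 fy 1.6 C [  0.  111.4] t 17.7 gap 16.3 (0.451, [129.3, 2.2], 1096)
-211 a [-38.4 134.7] ang 148.7 fr -1.9 ft 0.7 fy 1.3 C [  0.  111.4] t 18.2 gap 16.0 (0.533, [129.2, 2.2], 1098)
-225 a [-31.7 143.2] ang 134.8 fr -0.7 ft 1.3 fy 1.2 C [  0.  111.4] t 18.7 gap 16.1 (0.653, [129.2, 2.2], 1090)
-239 a [-23.3 149.8] ang 121.2 fr -1.1 ft 0.6 fy 1.9 C [  0.  111.4] t 19.1 gap 16.1 (0.824, [129.3, 2.2], 1095)
-252 a [-13.6 154.2] ang 107.7 fr 1.0 ft 1.6 fy 2.3 C [  0.  111.4] t 19.6 gap 16.3 (0.977, [129.4, 2.1], 1092)
-266 a [ -3.  156.2] ang 93.9 fr 1.3 ft 1.7 fy 1.1 C [  0.  111.4] t 20.1 gap 16.5 (1.172, [129.4, 2.1], 1090)
-280 a [  7.9 155.7] ang 80.0 fr 2.3 ft -0.3 fy 0.3 C [  0.  111.4] t 20.5 gap 16.1 (1.362, [129.4, 2.1], 1090)
-294 a [ 18.2 152.6] ang 66.2 fr 2.5 ft -0.5 fy 0.9 C [  0.  111.4] t 21.0 gap 16.2 (1.553, [129.4, 2.1], 1092)
-307 a [ 27.5 147.1] ang 52.4 fr 1.5 ft 0.1 fy 0.1 C [  0.  111.4] t 21.5 gap 16.0 (1.735, [129.4, 2.1], 1091)
-321 a [ 35.2 139.5] ang 38.7 fr 2.2 ft -0.4 fy 0.5 C [  0.  111.4] t 21.9 gap 16.4 (1.877, [129.5, 2.0], 1087)
-335 a [ 40.9 130.4] ang 25.0 fr 3.6 ft -1.6 fy 0.9 C [  0.  111.4] t 22.4 gap 15.9 (1.991, [129.4, 2.1], 1091)Traceback (most recent call last):
  File "<stdin>", line 3, in <module>
AttributeError: 'list' object has no attribute 'tolist'
```

```bash
cat > fit.py <<'E'
import numpy as np
from scipy.optimize import curve_fit
th=[-113.4,-125.1,-136.6,-148.2,-159.9,-171.6,-183.4,-197.5,-211.3,-225.2,-238.8,-252.3,-266.1,-280,-293.8,-307.6,-321.3,-335]
n=[.929,.773,.64,.539,.462,.424,.411,.451,.533,.653,.824,.977,1.172,1.362,1.553,1.735,1.877,1.991]
m=lambda t,a,b,p,c:a+b*np.cos(np.deg2rad(t-p))+c*np.cos(2*np.deg2rad(t-p))
for nn in (np.array(n),):
    p,cv=curve_fit(m,th,nn,[1.2,.87,-360,0]); print(p,np.sqrt(np.diag(cv)),(nn-m(np.array(th),*p)).round(3), m(p[2],*p),m(p[2]+180,*p))
E
python3 fit.py
python3 - <<'E'
from h import *
C,log=turn(-335,-372,[0.0,111.4],step=12.4)
E
```

```text
[ 1.23904012e+00  8.25034624e-01 -3.60644090e+02  4.90004666e-04] [0.00260696 0.00366819 0.23570435 0.00321709] [ 0.009  0.001 -0.006 -0.004 -0.006 -0.001 -0.004  0.001  0.003  0.002
  0.02  -0.002 -0.001 -0.011 -0.01   0.    -0.     0.008] 2.06456474521316 0.41449549720230666
-347 a [ 43.9 121.3] ang 12.6 fr 3.7 ft -2.1 fy -0.3 C [  0.  111.4] t 22.8 gap 16.1 (2.053, [129.4, 2.1], 1090)
-360 a [ 44.9 111.5] ang 0.2 fr 4.1 ft -2.1 fy -0.1 C [  0.  111.4] t 23.3 gap 16.3 (2.074, [129.4, 2.1], 1091)
-372 a [ 43.8 101.7] ang -12.5 fr 3.6 ft -1.8 fy 0.3 C [  0.  111.4] t 23.7 gap 16.2 (2.055, [129.4, 2.1], 1091)
```

Run:
```python
from h import *
turn(-372.5,-360.2,[0.0,111.4],step=13,speed=25)
open_gripper(); wait(.3); p=read_state()["eef_pos"]; print("open",needle())
movel([p[0],p[1],270],max_speed=120); wait(.5)
print(needle(),needle("side"),read_state()["time"],read_state()["ft_force"])
c=camera("side"); cv2.imwrite("pics/side3.png",c["image"]); P=cloud(c)
m=red(c["image"])&(np.abs(P[...,1]-122)<50); q=P[m]-O; print("handle surf",np.nanmean(q@X),np.nanmean(q[:,2]))
k=(np.max(c["image"],2)<32)&(P[...,2]>130)&(np.hypot(P[...,0]-612,P[...,1]+120)<25); print("knob",np.nanmedian(P[k],0))
```

```text
-360 a [ 45.  111.4] ang -0.0 fr 2.5 ft -2.5 fy 0.8 C [  0.  111.4] t 24.3 gap 16.1 (2.077, [129.4, 2.1], 1090)
open (2.111, [129.4, 2.1], 1091)
(2.127, [129.8, 2.2], 1078) (1.862, [130.4, -1.4], 1095) 27.4417 [-0.19337817  0.16834074  1.0666033 ]
handle surf 44.90167077991562 137.8894706145051
knob [ 608.65226765 -127.55185549  153.66434593]
```

View pics/side3.png

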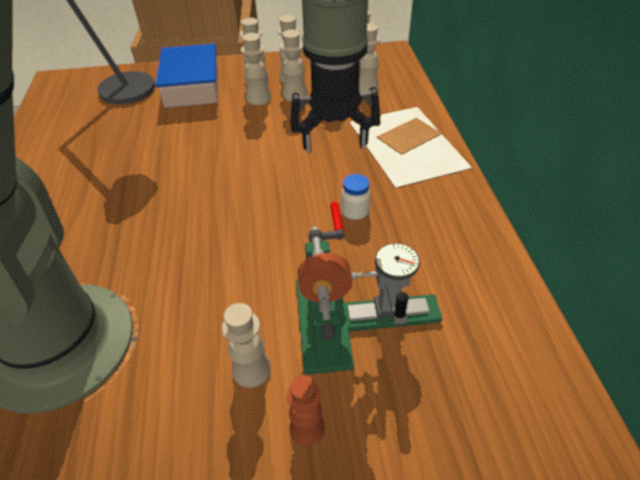

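The side view shows the handle on the gauge side at (337,217), the needle at its high end, the gauge forward with its knob at (401,305), and the figures and jar where they were. Handing in.

```bash
python3 -c "
from workcell import *
print(finish_job())"
```

```text
the job is handed in; nothing more can be done
None
```

The job is handed in: the gauge is home against its stop, and the blank was wound past its lowest needle reading (about 0.41 rad) and left at its highest (about 2.1 rad). The bystanders look undisturbed, and the last clock reading before hand-in was 27 s.

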